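# Clamp a filter window in its chuck and back the thumbscrew off a quarter turn

### The job

Stack the two discs flat and centred on the round seat of the grey chuck, the black spacer first and the amber glass window gently on top of it. Then turn the brass thumbscrew clockwise until it seats (it stops hard, the jaws then enclose the discs), back it off a quarter turn so that the glass is not strained, and finish while still gripping the thumbscrew there so that it cannot creep. Leave the vial, the brown bottle and the small weighing bottle where they are.

Things in the scene. Friction and masses are not known exactly. Their poses are not given: they have to be found in the camera images.
- chuck: Self-centring chuck, fixed to the bench (its place and yaw vary): grey base plate 80 x 210 x 12 mm, a round aluminium seat, a jaw either side of the seat, and a blue gear housing (56 x 56 mm, top 42 mm above the bench) that carries the brass thumbscrew. Origin on the bench under the seat's centre; z up; y runs along the plate, the thumbscrew's axis is at y = -105 mm (to the robot's right); the plate spans x -40 to 40 and y -140 to 70 mm.
- seat (a point): Centre of the seat's top face, 22 mm above the bench; the seat is 38 mm in diameter, so discs overhang it by 3 mm all round. Axes as the chuck's. The aluminium jaws with black pads (24 mm wide in x, 13 to 39 mm above the bench) face the seat from +y and -y, each face 27 mm from the centre with the thumbscrew at 0, moving in 1.5 mm per radian to 22.5 mm when seated. Nothing stands beside the seat in x, so a disc is best held with the fingers closing along the chuck's x.
- spacer: Loose black disc with a bright steel spot in the middle of its top, 44 mm in diameter, 12 mm thick, 45 g, lying flat on the bench. Origin at the centre of its underside, z up.
- window: Loose transparent amber glass disc, 44 mm in diameter, 12 mm thick, 40 g, lying flat on the bench. Origin at the centre of its underside, z up.
- thumbscrew (a joint): Turn of the thumbscrew in rad, growing clockwise seen from above; starts between 0.2 and 1.0; at 3.0 it seats against a hard stop. Friction about 0.04 N m; it stays where it is left and does not rise or sink.
- wing: The thumbscrew's brass grip: an upright flat bar 36 mm long (its x axis), 10 mm thick (its y axis, to be gripped across), 26 mm high, from 48 to 74 mm above the bench; turns with the thumbscrew about its vertical z axis. Origin on the screw's axis at the bar's lower edge.
- wing_grip (a point): On the screw's axis, 64 mm above the bench: the height to grip the bar. Axes as the bar's: x along it, y across it. The bar lies along the chuck's x when the thumbscrew reads 0.
- vial: Bystander: white vial with a black cap, 36 mm in diameter, 78 mm high, loose. Origin under its centre.
- brown_bottle: Bystander: brown bottle with a black cap, about 52 mm in diameter, 140 mm high, loose. Origin under its centre.
- weighing_bottle: Bystander: small lidded glass weighing bottle, 36 mm in diameter, 44 mm high, loose. Origin under its centre.
Mind the look-alikes: they are no part of the job. Several things have the shape of the spacer; the one meant has the colours described above.

How it is judged:
On the way, in this order (a step that is already met when the one before it is completed fails the run):
1. The black spacer lies flat and centred on the seat, let go (horizontal distance between spacer and seat below 0.006 m and z of spacer in the frame of seat between -0.003 and 0.002 m and angle between spacer's own z axis and vertical below 0.06 rad and contact force between the fingers and spacer below 0.3 N and linear speed of spacer below 0.02 m/s), for 0.2 s.
2. The amber window lies flat and centred on the spacer, let go, the thumbscrew not yet tightened (horizontal distance between each of spacer, window and seat below 0.006 m and z of spacer in the frame of seat between -0.003 and 0.002 m and angle between each of spacer, window's own z axis and vertical below 0.06 rad and horizontal distance between window and spacer below 0.006 m and z of window in the frame of seat between 0.009 and 0.014 m and contact force between the fingers and window below 0.3 N and linear speed of window below 0.02 m/s and value of joint thumbscrew below 2 rad), for 0.2 s.
3. The thumbscrew is turned clockwise until it seats (value of joint thumbscrew above 2.92 rad), for 0.1 s.
At the end, for the whole second after the job is handed in: Spacer flat on the seat and window flat on the spacer, both within 6 mm of the seat's centre and of each other; the thumbscrew, after seating, backed off by a quarter turn (15 degrees either way) to about 1.43 rad, and the fingers still gripping its wing with more than 2 N through the last second (horizontal distance between each of spacer, window and seat below 0.006 m and z of spacer in the frame of seat between -0.003 and 0.002 m and angle between each of spacer, window's own z axis and vertical below 0.06 rad and horizontal distance between window and spacer below 0.006 m and z of window in the frame of seat between 0.009 and 0.014 m and linear speed of window below 0.01 m/s and value of joint thumbscrew between 1.169 and 1.689 rad and contact force between the fingers and wing above 2 N); the arm keeps its last pose, push and grip.
It fails at once if the vial is moved more than 20 mm or tipped (distance of vial from where it was at the start of the episode above 0.02 m or angle between vial's own z axis and vertical above 0.35 rad).
It fails at once if the brown bottle is moved more than 20 mm or tipped (distance of brown_bottle from where it was at the start of the episode above 0.02 m or angle between brown_bottle's own z axis and vertical above 0.35 rad).
It fails at once if the weighing bottle is moved more than 20 mm or tipped (distance of weighing_bottle from where it was at the start of the episode above 0.02 m or angle between weighing_bottle's own z axis and vertical above 0.35 rad).
It fails at once if the glass window is dropped from more than 10 mm above its place (contact force between the fingers and window below 0.01 N and z of window in the frame of seat above 0.022 m).
It fails at once if the glass window is slammed or pressed onto the spacer with over 60 N (contact force between window and spacer above 60 N).
It also fails if it takes over 67 s, if anything falls off the work surface, if the arm or the gripper's body presses on something with over 40 N, if the wrist force passes 120 N, or if a joint passes its speed limit or range.

### The arm

A 6-joint arm with a two-finger parallel gripper is mounted at the origin on the work surface; the furniture and walls round the work are solid. World frame = base frame: x ahead of the robot, y to its left, z up, the work surface at z = 0. Lengths are in m, angles in rad, forces in N, time in s.
With the tool pointing down it reaches from about 0.375 to 0.9 m from the base axis. Payload 3.1 kg.
Tool frame: the origin (TCP) lies midway between the tips of the shut fingers; the grasp point (between the pads) lies 19 mm behind it; z points along the fingers, y is the direction in which the jaws open and shut (so a half turn about z gives the same grasp; the last joint's range is limited). The gripper opens to 85 mm and grips with 20 to 120 N. Pads are 22 mm wide; open, the fingers measure 114 mm over their backs; the gripper's body (76 mm by 85 mm) begins 54 mm behind the grasp point. The pads swing forward as they close: fully open they stand 13 mm farther back than shut.
Start: joints at [1.161, 0.527, 1.433, -0, 1.181, -0.178], TCP at [0.143, 0.608, 0.231] pointing down, gripper open.
Joint ranges: [-3.08, 3.08], [-0.75, 2.2], [0.22, 2.44], [-1.43, 4.57], [0, 2.65], [-2.85, 2.85]. Speed limits (rad/s): [2.79, 2.79, 3.14, 3.14, 3.14, 3.14].

### API

Orientations are given as a unit quaternion [x, y, z, w].
In Python, from station import manip gives the robot as it stands. The module is installed in compiled form; this text tells all that it offers.
- The arm moves only by the tool drive_tool, never from a script. Its argument "deltas" is one flat list of numbers, 4 for each row, row after row: the shift along the tool's x, y, z in cm, then the turn about the tool's z in degrees. A call has 1 to 12 rows; each row is the pose to reach, as a shift and turn from the pose measured when the call began, along the tool's axes at that moment; what a row does not reach only later rows make up. A row lasts 1/10 s, in which the tool goes at most 50 mm and 8.59 degrees, less where a joint would pass 70% of its speed; a pose out of reach is approached as far as the arm can. A call with a gripper value outside its range is refused whole. "hand" is the finger opening in cm, from 0 to 8.54, set as the call begins (left out, the last holds). The fingers move at their own pace and stop on an object; "squeeze" is the grip in N (left out, the last holds). Time passes only in rows, so rows that repeat a pose let the fingers close. It gives the time, the measured TCP pose, the force and the opening at its end, in the units of the state.
- manip.sense(): the state, without advancing time (a new reading comes with each control period).
- manip.snapshot(name): name is "side" or "top"; returns a dict with "frame" (400x640x3 uint8, red, green, blue), "depth" (400x640 float32, m along the optical axis (not along the pixel's ray), 0 where there is no reading), "fx", "fy", "cx", "cy" (pixels), "k1" (the pictures are not rectified: a ray, as slopes to the right and down, at radius r is drawn at 1 + k1 r^2 times it, then the intrinsics apply), "R" (3x3) and "t" (3): a world point X has camera coordinates R X + t. Camera axes: x right, y down, z forward; pixel columns grow to the right and rows downward; lengths in m; the calibration is good to about 2 mm. A picture is of the moment at which its call begins.
- manip.sign_off(): hands the job in, once; it reports no verdict.
The state is a dict: "t": time; "q": joint angles; "qd": joint speeds; "tau": joint torques, N m; "tcp_pos": TCP position; "tool_rot": TCP orientation; "force": force on the tool from outside, world axes, zero at the start; "ft_torque": the same for the moment, N m; "finger_gap": opening from 0.0 (shut) to 1.0 (fully open).
Only numpy, scipy, OpenCV 4.12 (cv2) and the standard library are available. Lean on these libraries where they do the work, as an engineer would, in place of code of your own. Each camera call takes 0.05 s, during which the arm holds its last target.

## Working session

There is one attempt and no reset: what is moved stays moved. The work goes in short steps, Python scripts to look and compute and a tool call to move; the robot and the scene stay as the last step left them, time stands still between calls to the robot, and variables do not carry over. Pictures are saved under pics/ and viewed, and the job is handed in when it is done.

Besides the shell and the picture viewer there is one more tool, called after ">>>" as a command line: name --argument value ..., lists and objects as JSON in quotes. drive_tool: Moves the arm, as the interface text tells. Its arguments: {"type":"object","properties":{"deltas":{"type":"array"},"hand":{"type":"number"},"squeeze":{"type":"number"}},"required":["deltas"]}

```bash
mkdir -p pics; cat > h.py <<'E'
import numpy as np, cv2, pickle
from station import manip
def snap(n,tag):
    s=manip.snapshot(n); cv2.imwrite(f'pics/{tag}.png',s['frame'][:,:,::-1]); pickle.dump(s,open(f'pics/{tag}.pkl','wb')); return s
def load(tag): return pickle.load(open(f'pics/{tag}.pkl','rb'))
def ray(s,u,v):
    K=np.array([[s['fx'],0,s['cx']],[0,s['fy'],s['cy']],[0,0,1.]])
    p=cv2.undistortPoints(np.array([[[u,v]]],float),K,np.array([s['k1'],0,0,0,0.]),None)[0,0] if 1 else 0
    R=np.array(s['R']);t=np.array(s['t'])
    return -R.T@t, R.T@np.array([p[0],p[1],1.])
def atz(s,u,v,z):
    c,d=ray(s,u,v); return c+d*(z-c[2])/d[2]
def atd(s,u,v):
    c,d=ray(s,u,v); return c+d*s['depth'][int(round(v)),int(round(u))]
def crop(tag,x0,y0,x1,y1,k,out):
    im=cv2.imread(f'pics/{tag}.png')[y0:y1,x0:x1]; cv2.imwrite(f'pics/{out}.png',cv2.resize(im,None,fx=k,fy=k,interpolation=cv2.INTER_CUBIC))
E
python3 - <<'E'
from h import *
print(manip.sense())
for n in('top','side'):
    s=snap(n,n+'0'); print(n,s['fx'],s['k1'],-np.array(s['R']).T@s['t'],np.array(s['R']).round(2).tolist())
E
```

```text
{'t': 0.0, 'q': array([ 1.16148182e+00,  5.28457336e-01,  1.43390355e+00, -3.68041110e-05,
        1.18140706e+00, -1.78467976e-01]), 'qd': array([-0.0021618 ,  0.00029787, -0.00026429, -0.00149241, -0.00029972,
       -0.00166486]), 'tau': array([-8.16215925e-05, -4.42343938e+01, -1.78028691e+01, -3.70298567e-04,
        8.33933096e-03, -1.57092813e-05]), 'tcp_pos': array([0.14267157, 0.60775813, 0.23033865]), 'tool_rot': array([ 1.15160123e-01,  9.93346346e-01, -1.04594454e-03, -2.98781667e-04]), 'force': array([-0.4278904 ,  0.32657084,  0.64579881]), 'ft_torque': array([ 0.00849381, -0.00216592, -0.02519542]), 'finger_gap': 0.9998216477726983}
top 453.4404164195053 0.0344768181527185 [0.43692088 0.09179141 1.00558985] [[-0.0, -1.0, 0.02], [-1.0, 0.0, -0.08], [0.08, -0.02, -1.0]]
side 431.6876604428198 -0.035333857971731816 [0.10016734 0.13582545 0.86033175] [[-0.09, -1.0, 0.01], [-0.89, 0.07, -0.46], [0.46, -0.05, -0.89]]
```

View pics/top0.png

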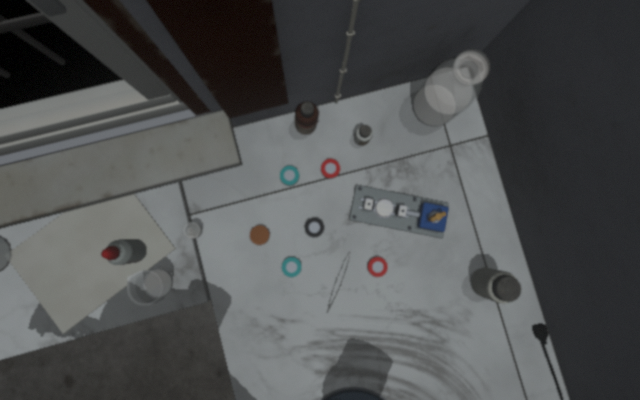

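View pics/side0.png

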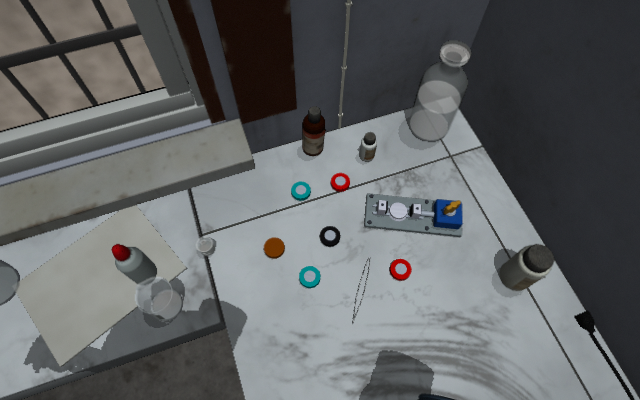

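```bash
python3 - <<'E'
from h import *
crop('top0',340,170,460,245,6,'c1');crop('side0',350,180,480,250,6,'c2');crop('side0',255,220,350,295,6,'c3');crop('top0',240,205,340,285,6,'c4')
E
```

```text
(no output)
```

View pics/c1.png

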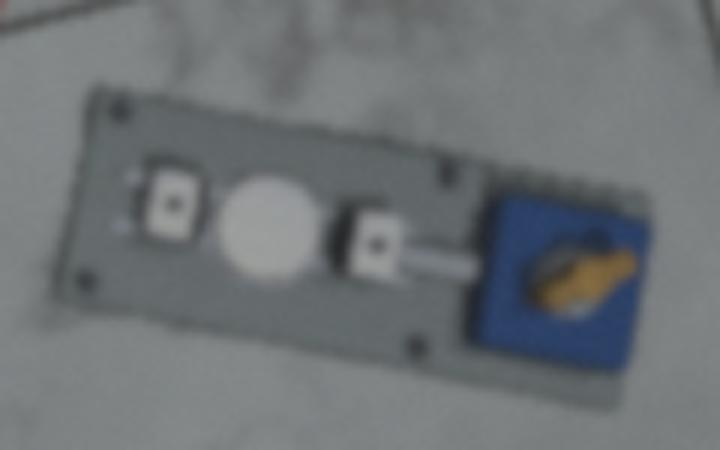

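View pics/c2.png

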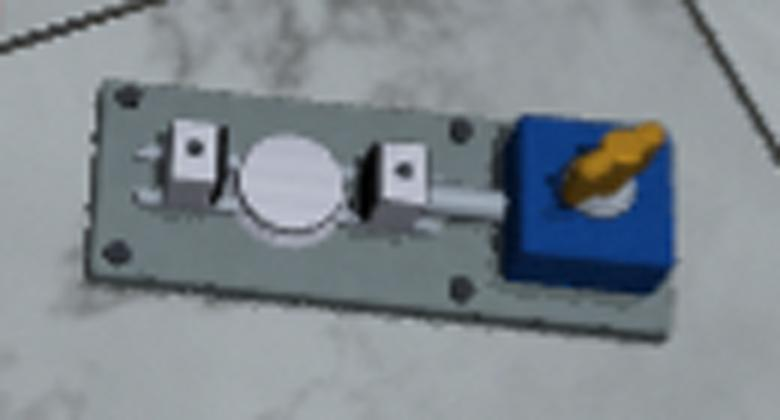

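View pics/c3.png

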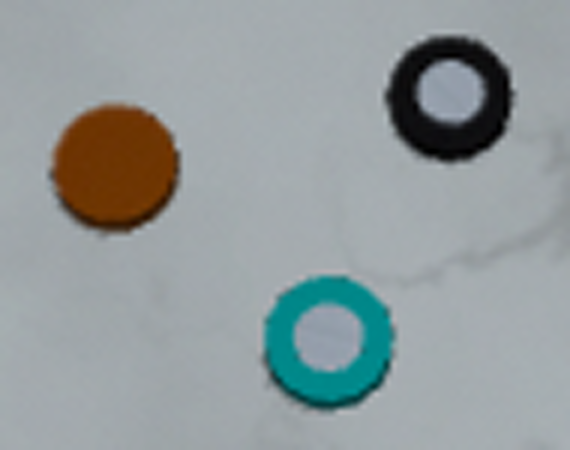

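View pics/c4.png

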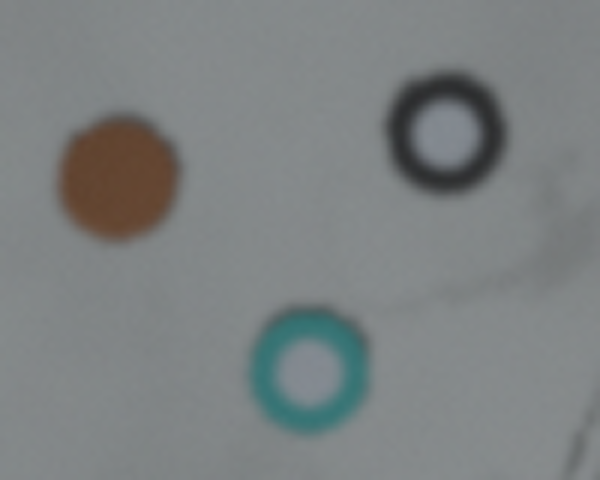

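```bash
python3 - <<'E'
from h import *
T=load('top0');S=load('side0')
def p(s,o,k,c,z): 
    u=o[0]+(c[0]+.5)/k-.5;v=o[1]+(c[1]+.5)/k-.5
    return atz(s,u,v,z)
for n,ct,cs,z,in [('spacer',(445,133),(451,91),.012),('window',(119,181),(116,166),.012)]:
    a=p(T,(240,205),6,ct,z);b=p(S,(255,220),6,cs,z);print(n,a.round(4),b.round(4))
print('seat',p(T,(340,170),6,(269,228),.022).round(4),p(S,(350,180),6,(289,182),.022).round(4))
C=[p(T,(340,170),6,c,.012)[:2] for c in[(95,88),(648,195),(615,405),(60,295)]]
D=[p(S,(350,180),6,c,.012)[:2] for c in[(103,80),(672,118),(667,330),(90,275)]]
for X in (C,):
    print(np.round(X,4).tolist())
    for a,b in((0,1),(3,2)):
        d=X[a]-X[b];print('yaw',np.degrees(np.arctan2(-d[0],d[1])),np.linalg.norm(d))
X=D;print(np.round(X,4).tolist());
for a,b in((0,1),(3,2)):
    d=X[a]-X[b];print('yaw',np.degrees(np.arctan2(-d[0],d[1])),np.linalg.norm(d))
# amber masks
for s,tag in((T,'top'),(S,'side')):
    hsv=cv2.cvtColor(s['frame'],cv2.COLOR_RGB2HSV)
    bx=(425,200,450,232) if tag=='top' else (435,195,470,222)
    for z in (.074,):
        m=cv2.inRange(hsv,(8,110,40),(30,255,255));mm=np.zeros_like(m);mm[bx[1]:bx[3],bx[0]:bx[2]]=m[bx[1]:bx[3],bx[0]:bx[2]]
        ys,xs=np.nonzero(mm);print(tag,len(xs),xs.mean(),ys.mean())
        P=np.array([atd(s,x,y) for x,y in zip(xs,ys)]);print('z',np.percentile(P[:,2],[5,50,95]))
        Q=P[P[:,2]>.069][:,:2];print(len(Q));
        if len(Q)>5:
            r=cv2.minAreaRect(Q.astype(np.float32)*1000);w,v=np.linalg.eigh(np.cov(Q.T));print(Q.mean(0),r,v[:,1],np.degrees(np.arctan2(v[1,1],v[0,1])))
E
```

```text
spacer [0.4491 0.0846 0.012 ] [0.4487 0.082  0.012 ]
window [0.432  0.2029 0.012 ] [0.4301 0.2009 0.012 ]
seat [ 0.4904 -0.0692  0.022 ] [ 0.4902 -0.0694  0.022 ]
[[0.5425, -0.0074], [0.503, -0.2102], [0.4263, -0.1962], [0.4665, 0.006]]
yaw -11.021386327043368 0.20661022972854134
yaw -11.243851129352501 0.20620203578878468
[[0.5421, -0.0097], [0.5093, -0.2186], [0.4259, -0.197], [0.464, 0.0055]]
yaw -8.930596251240425 0.21148968978565494
yaw -10.672908995314536 0.2060175460713071
top 47 437.531914893617 215.9787234042553
z [0.07265789 0.07442839 0.07675417]
47
[ 0.47020169 -0.16973161] ((469.981689453125, -169.52488708496094), (8.957250595092773, 28.79060173034668), 12.90327262878418) [-0.39474133  0.9187923 ] 113.2498422753259
side 115 451.4782608695652 206.61739130434782
z [0.05486485 0.07190692 0.07577081]
76
[ 0.46369065 -0.16801373] ((293.2157287597656, -19.735931396484375), (18.452926635742188, 495.50726318359375), 49.00486373901367) [-0.76151385  0.64814863] 139.59783827800183
```

```bash
cat >> h.py <<'E'
from scipy.spatial.transform import Rotation as Ro
def go(x,y,z,a,n=12):
    s=manip.sense();R=Ro.from_quat(s['tool_rot']).as_matrix();p=s['tcp_pos']
    d=R.T@(np.array([x,y,z])-p)*100
    cur=np.degrees(np.arctan2(R[1,1],R[0,1])); turn=(cur-a+180)%360-180
    print('t',round(s['t'],2),'tcp',p.round(4),'a',round(cur,2),'q6',round(s['q'][5],2),'F',np.round(s['force'],1),'gap',round(s['finger_gap']*8.54,2),'tilt',R[2,:].round(3))
    print('delta cm',d.round(2),'turn',round(turn,1))
E
python3 -c "
from h import *
go(.449,.0835,.12,-11)"
```

```text
t 0.1 tcp [0.1427 0.6078 0.2304] a 76.77 q6 -0.18 F [ 0.6  0.3 -0. ] gap 8.56 tilt [ 0.    -0.002 -1.   ]
delta cm [-41.82 -44.01  11.11] turn 87.8
```

>>> drive_tool --deltas '[-3,-3.2,0,6,-6.5,-6.9,0,13,-10,-10.6,0,20.5,-13.5,-14.3,0,28,-17,-18,0,35.5,-20.5,-21.7,0,43,-24,-25.4,0,50.5,-27.5,-29.1,0,58,-31,-32.8,1,65.5,-34.5,-36.5,2,73,-38,-40.2,4,80,-40.5,-42.8,6,86]' --hand 6.4 --squeeze 30

```text
t: 1.3
tcp_pos: [0.4379, 0.101, 0.1738]
tool_rot: [0.763, 0.646, 0.0, 0.001]
force: [1.1, -0.3, 0.1]
finger_gap: 0.75
```

```bash
python3 -c "
from h import *
go(.449,.0835,.06,-11)"
```

```text
t 1.3 tcp [0.4379 0.101  0.1738] a -9.53 q6 0.15 F [ 1.1 -0.3  0.1] gap 6.4 tilt [-0.001  0.002 -1.   ]
delta cm [-1.52  1.36 11.39] turn 1.5
```

Down to just above, then check in pictures.

>>> drive_tool --deltas '[-0.5,0.5,2,1,-1,1,5,1.5,-1.5,1.36,8,1.5,-1.5,1.36,10.2,1.5,-1.5,1.36,11.2,1.5,-1.5,1.36,11.4,1.5,-1.5,1.36,11.4,1.5]'

```text
t: 2.0
tcp_pos: [0.4491, 0.0839, 0.0601]
tool_rot: [0.772, 0.636, 0.0, 0.001]
force: [0.8, -0.7, -1.2]
finger_gap: 0.755
```

```bash
python3 -c "
from h import *
go(.449,.0835,.001,-11)
snap('top','t1');snap('side','s1');crop('t1',250,180,390,280,5,'c1');crop('s1',255,190,405,290,5,'c2')"
```

```text
t 2.0 tcp [0.4491 0.0839 0.0601] a -11.0 q6 0.14 F [ 0.8 -0.7 -1.2] gap 6.45 tilt [-0.001  0.002 -1.   ]
delta cm [-0.03 -0.02  5.91] turn -0.0
```

View pics/c1.png

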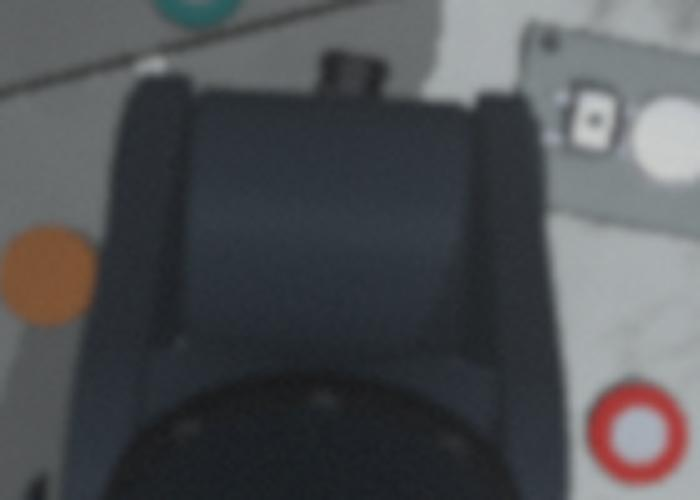

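View pics/c2.png

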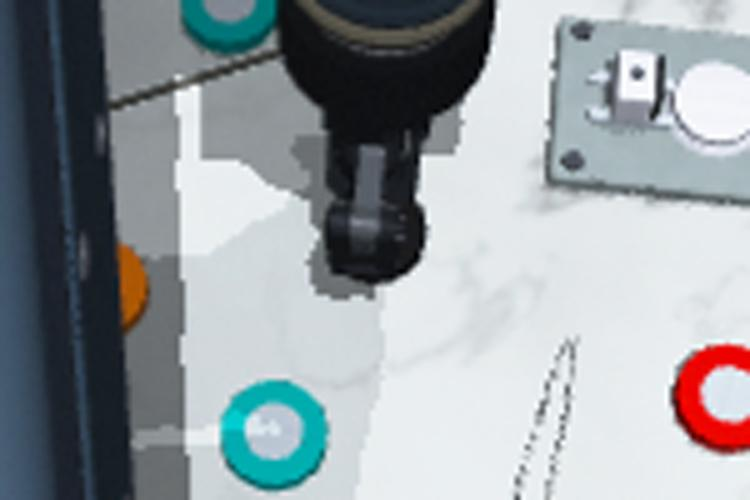

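>>> drive_tool --deltas '[0,0,0,-8,0,0,0,-16.5,0,0,0,-25,0,0,0,-33.5,0,0,0,-42,0,0,0,-50.5,0,0,0,-59,0,0,0,-67.5,0,0,0,-76,0,0,0.5,-84,0,0,1.5,-90,0,0,2.5,-90]'

```text
t: 3.3
tcp_pos: [0.4508, 0.084, 0.0367]
tool_rot: [0.096, 0.995, -0.001, 0.004]
force: [0.4, -0.2, -0.6]
finger_gap: 0.752
```

```bash
python3 -c "
from h import *
go(.449,.0835,.001,79)"
```

```text
t 3.3 tcp [0.4508 0.084  0.0367] a 79.01 q6 -1.43 F [ 0.4 -0.2 -0.6] gap 6.42 tilt [-0.007 -0.001 -1.   ]
delta cm [ 0.19 -0.08  3.56] turn 0.0
```

>>> drive_tool --deltas '[0.1,-0.04,1.2,0,0.19,-0.08,2.4,0,0.19,-0.08,3.3,0,0.19,-0.08,3.5,0,0.19,-0.08,3.5,0]'

```text
t: 3.8
tcp_pos: [0.4491, 0.0835, 0.0015]
tool_rot: [0.096, 0.995, -0.001, 0.004]
force: [-0.0, -0.7, 0.1]
finger_gap: 0.748
```

>>> drive_tool --deltas '[0,0,0,0,0,0,0,0,0,0,0,0,0,0,0,0,0,0,0,0,0,0,0,0]' --hand 3.5 --squeeze 20

```text
t: 4.4
tcp_pos: [0.4494, 0.0836, 0.0021]
tool_rot: [0.096, 0.995, -0.001, 0.004]
force: [-0.3, 0.8, 5.8]
finger_gap: 0.5
```

```bash
python3 -c "
from h import *
go(.449,.0835,.001,79)"
```

```text
t 4.4 tcp [0.4494 0.0836 0.0021] a 78.97 q6 -1.43 F [-0.3  0.8  5.8] gap 4.27 tilt [-0.008 -0.    -1.   ]
delta cm [ 0.04 -0.02  0.11] turn -0.0
```

>>> drive_tool --deltas '[0,0,0,0,0,0,0,0,0,0,-1.5,0,0,0,-3,8,0,0,-3.5,16.5,0,0,-3.5,25,0,0,-3.5,33.5,0,0,-3.5,42,0,0,-3.5,50.5,0,0,-3.5,59,0,0,-3.5,67.5,0,0,-3.5,76]' --hand 6.4

```text
t: 5.6
tcp_pos: [0.4489, 0.0836, 0.0369]
tool_rot: [0.691, 0.723, 0.002, 0.004]
force: [0.4, -0.4, -0.4]
finger_gap: 0.75
```

```bash
python3 -c "
from h import *
go(.4494,.0836,.004,-11)"
```

```text
t 5.6 tcp [0.4489 0.0836 0.0369] a 2.61 q6 -0.1 F [ 0.4 -0.4 -0.4] gap 6.41 tilt [-0.002  0.008 -1.   ]
delta cm [0.   0.02 3.29] turn 13.6
```

>>> drive_tool --deltas '[0,0,0,8,0,0,0.5,13.6,0,0,1.5,13.6,0,0.02,2.6,13.6,0,0.02,3.2,13.6,0,0.02,3.3,13.6]'

```text
t: 6.2
tcp_pos: [0.4487, 0.0835, 0.0027]
tool_rot: [0.771, 0.636, 0.001, 0.002]
force: [-0.4, 0.2, 0.7]
finger_gap: 0.747
```

>>> drive_tool --deltas '[0,0,0,0,0,0,0,0,0,0,0,0,0,0,0,0,0,0,0,0,0,0,0,0]' --hand 3.5 --squeeze 30

```text
t: 6.8
tcp_pos: [0.4488, 0.0836, 0.0028]
tool_rot: [0.771, 0.637, 0.002, 0.003]
force: [0.4, 0.5, -0.5]
finger_gap: 0.496
```

```bash
python3 -c "
from h import *
go(.4903,-.0693,.06,-11)"
```

```text
t 6.8 tcp [0.4488 0.0836 0.0028] a -10.94 q6 0.13 F [ 0.4  0.5 -0.5] gap 4.24 tilt [-0.001  0.006 -1.   ]
delta cm [-14.23   7.01  -5.67] turn 0.1
```

>>> drive_tool --deltas '[0,0,-1,0,0,0,-3,0,-1,0.5,-5,0,-4,2,-6,0,-7.5,3.7,-6,0,-11,5.4,-6,0,-13.5,6.6,-6,0,-14.2,7,-6,0,-14.2,7,-6,0]'

```text
t: 7.7
tcp_pos: [0.4906, -0.07, 0.0638]
tool_rot: [0.772, 0.636, 0.002, 0.003]
force: [-0.5, 0.2, -1.2]
finger_gap: 0.495
```

```bash
python3 -c "
from h import *
go(.4903,-.0693,.0255,-11)
snap('side','s2');snap('top','t2');crop('s2',320,150,480,270,5,'c2');crop('t2',240,150,400,270,5,'c1')"
```

```text
t 7.7 tcp [ 0.4906 -0.07    0.0638] a -11.06 q6 -0.18 F [-0.5  0.2 -1.2] gap 4.23 tilt [-0.001  0.007 -1.   ]
delta cm [ 0.06 -0.06  3.83] turn -0.1
```

View pics/c2.png

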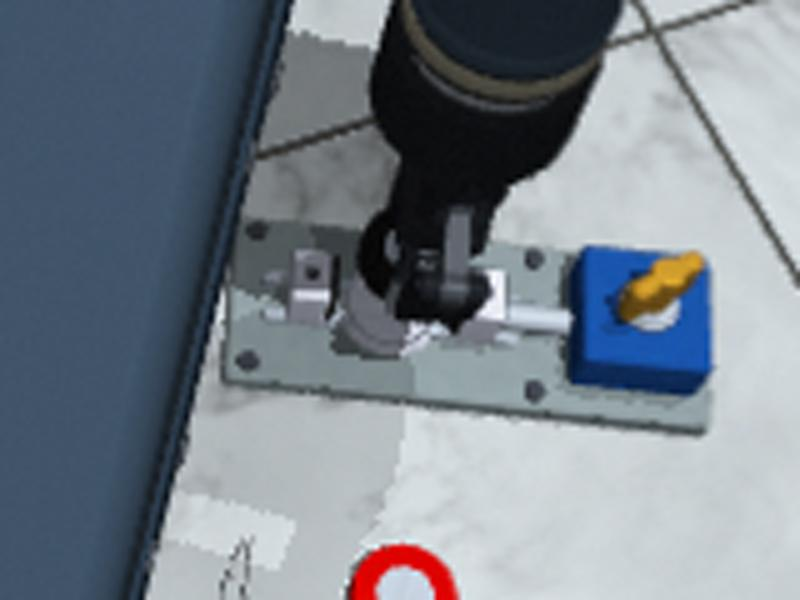

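View pics/t2.png

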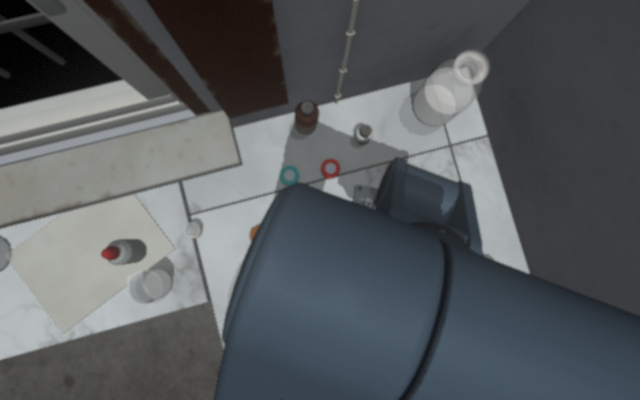

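>>> drive_tool --deltas '[0.06,-0.06,1,0,0.06,-0.06,2,0,0.06,-0.06,3,0,0.06,-0.06,3.6,0,0.06,-0.06,3.8,0,0.06,-0.06,3.85,0]'

```text
t: 8.4
tcp_pos: [0.4879, -0.0666, 0.0246]
tool_rot: [0.771, 0.637, 0.001, 0.001]
force: [-1.6, 2.5, 5.5]
finger_gap: 0.495
```

```bash
python3 -c "
from h import *
go(.4903,-.0693,.0245,-11)"
```

```text
t 8.4 tcp [ 0.4879 -0.0666  0.0246] a -10.92 q6 -0.17 F [-1.6  2.5  5.5] gap 4.22 tilt [ 0.     0.002 -1.   ]
delta cm [-0.22  0.29  0.02] turn 0.1
```

```bash
python3 -c "
from h import *
go(.4903,-.0693,.0245,-11)
snap('side','s3');crop('s3',340,170,480,270,6,'c2')
print(manip.sense())"
```

```text
t 8.4 tcp [ 0.4879 -0.0666  0.0246] a -10.92 q6 -0.17 F [-1.6  2.5  5.5] gap 4.22 tilt [ 0.     0.002 -1.   ]
delta cm [-0.22  0.29  0.02] turn 0.1
{'t': 8.45, 'q': array([-3.63425517e-01,  7.14379180e-01,  1.91133278e+00,  1.28414782e-03,
        5.13691362e-01, -1.73974313e-01]), 'qd': array([-0.00469659, -0.00215916, -0.00402212, -0.00749867, -0.01279654,
        0.0019126 ]), 'tau': array([-3.88161549e-01, -3.91952813e+01, -5.89888752e+00, -4.39495698e-02,
       -2.37744441e-01,  4.47863116e-03]), 'tcp_pos': array([ 0.48803508, -0.06665195,  0.02472556]), 'tool_rot': array([0.77117313, 0.63662446, 0.00081563, 0.00079559]), 'force': array([-0.12424609,  0.86571039,  0.95616737]), 'ft_torque': array([0.0757813 , 0.01599139, 0.01150394]), 'finger_gap': 0.4928804309036815}
```

View pics/c2.png

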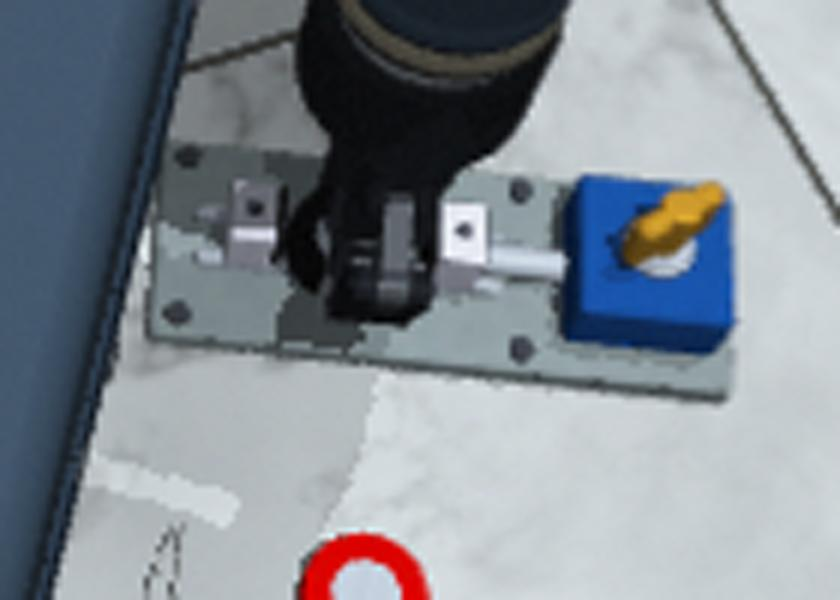

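>>> drive_tool --deltas '[0,0,-0.4,0,0,0,-0.4,0,-0.1,0.15,-0.4,0,-0.22,0.25,-0.4,0,-0.22,0.25,-0.4,0]'

```text
t: 8.95
tcp_pos: [0.4905, -0.0697, 0.0287]
tool_rot: [0.771, 0.637, 0.001, 0.001]
force: [-0.0, 0.8, -0.5]
finger_gap: 0.497
```

```bash
python3 -c "
from h import *
go(.4903,-.0693,.0245,-11)"
```

```text
t 8.95 tcp [ 0.4905 -0.0697  0.0287] a -10.93 q6 -0.18 F [-0.   0.8 -0.5] gap 4.24 tilt [ 0.     0.003 -1.   ]
delta cm [ 0.03 -0.03  0.42] turn 0.1
```

>>> drive_tool --deltas '[0.03,-0.03,0.1,0,0.03,-0.03,0.2,0,0.03,-0.03,0.3,0,0.03,-0.03,0.36,0,0.03,-0.03,0.36,0]'

```text
t: 9.45
tcp_pos: [0.4901, -0.0693, 0.025]
tool_rot: [0.771, 0.637, 0.001, 0.001]
force: [-0.2, -0.1, -0.7]
finger_gap: 0.495
```

```bash
python3 -c "
from h import *
go(.4903,-.0693,.0245,-11);print(manip.sense()['force'],manip.sense()['ft_torque'])"
```

```text
t 9.45 tcp [ 0.4901 -0.0693  0.025 ] a -10.93 q6 -0.18 F [-0.2 -0.1 -0.7] gap 4.23 tilt [ 0.     0.003 -1.   ]
delta cm [0.   0.02 0.05] turn 0.1
[-0.24863147 -0.11744618 -0.72592181] [ 0.04356575 -0.02743695  0.02689844]
```

>>> drive_tool --deltas '[0,0,0.02,0,0,0,0.02,0,0,0,0,0,0,0,0,0]' --hand 5.8

```text
t: 9.85
tcp_pos: [0.4902, -0.0693, 0.0251]
tool_rot: [0.771, 0.637, 0.001, 0.001]
force: [-0.3, -0.1, 0.1]
finger_gap: 0.677
```

```bash
python3 -c "
from h import *
go(.4903,-.0693,.12,-11)"
```

```text
t 9.85 tcp [ 0.4902 -0.0693  0.0251] a -10.93 q6 -0.18 F [-0.3 -0.1  0.1] gap 5.78 tilt [ 0.     0.003 -1.   ]
delta cm [ 0.    0.04 -9.49] turn 0.1
```

>>> drive_tool --deltas '[0,0,-2,0,0,0,-5,0,2,-1,-7.5,-6,5.5,-2.4,-9,-14,9,-4,-9,-22,12.5,-5.5,-9,-30,16,-7,-9,-38,19.5,-8.5,-9,-46,23,-10,-9,-54,25.5,-11,-9,-62,25.5,-11,-9,-70,25.5,-11,-9,-78]' --hand 6.4

```text
t: 11.05
tcp_pos: [0.4297, 0.2031, 0.1148]
tool_rot: [0.195, 0.981, 0.0, 0.001]
force: [0.0, -0.7, -0.3]
finger_gap: 0.747
```

```bash
python3 -c "
from h import *
go(.431,.2019,.004,79)
snap('side','s4');snap('top','t4');crop('s4',350,170,480,270,6,'c2');crop('t4',330,170,460,270,6,'c1')"
```

```text
t 11.05 tcp [0.4297 0.2031 0.1148] a 67.55 q6 -0.97 F [ 0.  -0.7 -0.3] gap 6.38 tilt [-0.003  0.001 -1.   ]
delta cm [-0.13 -0.07 11.09] turn -11.4
```

View pics/c2.png

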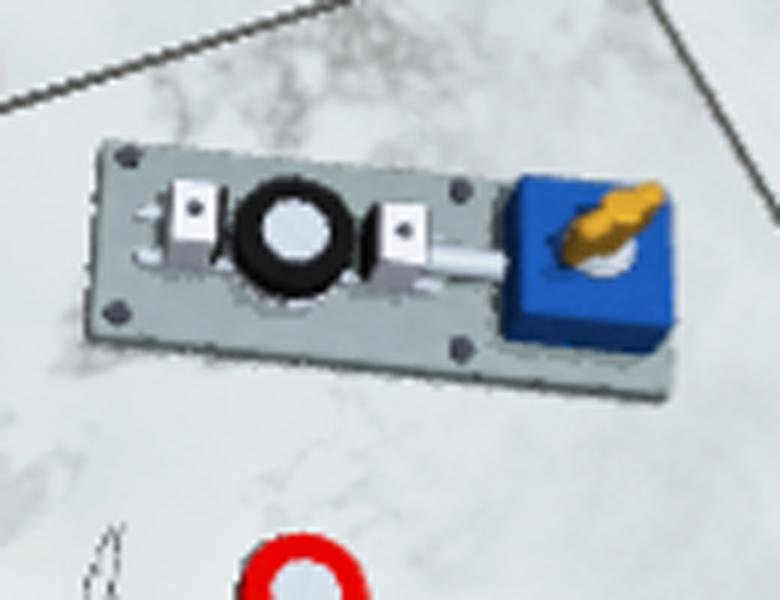

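View pics/c1.png

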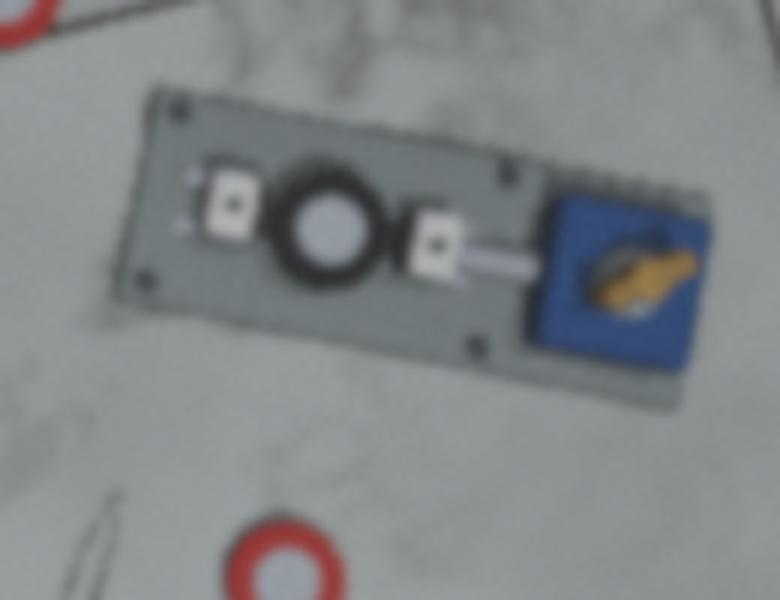

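```bash
python3 - <<'E'
from h import *
T=load('t4');S=load('s4')
def p(s,o,k,c,z): 
    return atz(s,o[0]+(c[0]+.5)/k-.5,o[1]+(c[1]+.5)/k-.5,z).round(4)
print(p(T,(330,170),6,(330,229),.034),p(S,(350,170),6,(296,231),.034))
for tag,o,js in((T,(330,170),((234,205),(438,245))),(S,(350,170),((196,208),(404,230)))):
    a=p(tag,o,6,js[0],.039);b=p(tag,o,6,js[1],.039);d=a-b;print(a,b,(a+b)/2,np.degrees(np.arctan2(-d[0],d[1])))
E
```

```text
[ 0.4894 -0.0676  0.034 ] [ 0.4887 -0.0697  0.034 ]
[ 0.4977 -0.0326  0.039 ] [ 0.4834 -0.1052  0.039 ] [ 0.49055 -0.0689   0.039  ] -11.142889858339304
[ 0.4982 -0.0344  0.039 ] [ 0.4836 -0.1068  0.039 ] [ 0.4909 -0.0706  0.039 ] -11.401216166588432
```

>>> drive_tool --deltas '[-0.13,-0.07,3,-8,-0.13,-0.07,6,-11.4,-0.13,-0.07,8,-11.4,-0.13,-0.07,10,-11.4,-0.13,-0.07,11,-11.4,-0.13,-0.07,11.1,-11.4]'

```text
t: 11.75
tcp_pos: [0.4307, 0.2008, 0.0029]
tool_rot: [0.101, 0.995, -0.0, 0.0]
force: [-0.7, -0.9, -0.0]
finger_gap: 0.752
```

>>> drive_tool --deltas '[0,0,0,0,0,0,0,0,0,0,0,0,0,0,0,0,0,0,0,0,0,0,0,0]' --hand 3.5 --squeeze 20

```text
t: 12.35
tcp_pos: [0.4312, 0.2009, 0.0035]
tool_rot: [0.101, 0.995, -0.0, 0.001]
force: [0.2, -0.3, 5.4]
finger_gap: 0.498
```

```bash
python3 -c "
from h import *
go(.431,.2019,.004,79)"
```

```text
t 12.35 tcp [0.4312 0.2009 0.0035] a 78.38 q6 -1.16 F [ 0.2 -0.3  5.4] gap 4.25 tilt [-0.002 -0.    -1.   ]
delta cm [ 0.04  0.09 -0.05] turn -0.6
```

>>> drive_tool --deltas '[0,0,0,0,0,0,0,0,0,0,-1.5,0,0,0,-3,8,0,0,-3.5,16.5,0,0,-3.5,25,0,0,-3.5,33.5,0,0,-3.5,42,0,0,-3.5,50.5,0,0,-3.5,59,0,0,-3.5,67.5,0,0,-3.5,76]' --hand 6.4

```text
t: 13.55
tcp_pos: [0.4308, 0.2009, 0.0382]
tool_rot: [0.694, 0.72, 0.0, 0.001]
force: [-0.2, 0.1, -0.3]
finger_gap: 0.746
```

```bash
python3 -c "
from h import *
go(.4312,.2009,.004,-11)"
```

```text
t 13.55 tcp [0.4308 0.2009 0.0382] a 2.04 q6 0.17 F [-0.2  0.1 -0.3] gap 6.37 tilt [-0.001  0.001 -1.   ]
delta cm [0.   0.03 3.42] turn 13.0
```

>>> drive_tool --deltas '[0,0,0,8,0,0,0.5,13,0,0,1.5,13,0,0.03,2.6,13,0,0.03,3.3,13,0,0.03,3.4,13]'

```text
t: 14.15
tcp_pos: [0.4304, 0.2007, 0.0029]
tool_rot: [0.771, 0.637, -0.001, 0.0]
force: [0.8, -0.1, 1.0]
finger_gap: 0.748
```

>>> drive_tool --deltas '[0,0,0,0,0,0,0,0,0,0,0,0,0,0,0,0,0,0,0,0,0,0,0,0]' --hand 3.5 --squeeze 30

```text
t: 14.75
tcp_pos: [0.4305, 0.2007, 0.003]
tool_rot: [0.771, 0.637, -0.001, 0.0]
force: [-0.4, -0.5, -0.1]
finger_gap: 0.495
```

```bash
python3 -c "
from h import *
go(.4900,-.0693,.08,-11)"
```

```text
t 14.75 tcp [0.4305 0.2007 0.003 ] a -10.93 q6 0.39 F [-0.4 -0.5 -0.1] gap 4.23 tilt [-0.001 -0.001 -1.   ]
delta cm [-25.39  10.96  -7.67] turn 0.1
```

>>> drive_tool --deltas '[0,0,-1,0,0,0,-3,0,-0.5,0.2,-5.5,0,-3,1.3,-7.7,0,-6.5,2.8,-7.7,0,-10.5,4.5,-7.7,0,-14.5,6.3,-7.7,0,-18.5,8,-7.7,0,-22,9.5,-7.7,0,-24.5,10.6,-7.7,0,-25.4,10.95,-7.7,0,-25.4,10.95,-7.7,0]'

```text
t: 15.95
tcp_pos: [0.4902, -0.0704, 0.0808]
tool_rot: [0.772, 0.636, -0.0, 0.001]
force: [-0.5, 0.7, 0.2]
finger_gap: 0.493
```

```bash
python3 -c "
from h import *
go(.4900,-.0693,.0373,-11)"
```

```text
t 15.95 tcp [ 0.4902 -0.0704  0.0808] a -11.06 q6 -0.17 F [-0.5  0.7  0.2] gap 4.21 tilt [-0.001  0.    -1.   ]
delta cm [ 0.11 -0.04  4.35] turn -0.1
```

>>> drive_tool --deltas '[0.05,-0.02,1,0,0.11,-0.04,2,0,0.11,-0.04,3,0,0.11,-0.04,3.6,0,0.11,-0.04,3.8,0,0.11,-0.04,3.8,0]'

```text
t: 16.55
tcp_pos: [0.4897, -0.0688, 0.0422]
tool_rot: [0.772, 0.636, -0.001, -0.0]
force: [-0.0, 0.0, -0.5]
finger_gap: 0.494
```

```bash
python3 -c "
from h import *
go(.4900,-.0693,.0373,-11)"
```

```text
t 16.55 tcp [ 0.4897 -0.0688  0.0422] a -11.03 q6 -0.17 F [-0.   0.  -0.5] gap 4.22 tilt [-0.001 -0.001 -1.   ]
delta cm [-0.04  0.04  0.49] turn -0.0
```

>>> drive_tool --deltas '[-0.04,0.04,0.1,0,-0.04,0.04,0.2,0,-0.04,0.04,0.3,0,-0.04,0.04,0.4,0,-0.04,0.04,0.46,0,-0.04,0.04,0.48,0,-0.04,0.04,0.48,0]'

```text
t: 17.25
tcp_pos: [0.49, -0.0693, 0.0374]
tool_rot: [0.772, 0.636, -0.001, -0.0]
force: [0.4, 0.7, -0.7]
finger_gap: 0.496
```

```bash
python3 -c "
from h import *
go(.4900,-.0693,.0373,-11)"
```

```text
t 17.25 tcp [ 0.49   -0.0693  0.0374] a -11.04 q6 -0.17 F [ 0.4  0.7 -0.7] gap 4.24 tilt [-0.001 -0.001 -1.   ]
delta cm [ 0.   -0.    0.01] turn -0.0
```

>>> drive_tool --deltas '[0,0,0.02,0,0,0,0.02,0,0,0,0,0,0,0,0,0,0,0,0,0]' --hand 5.8

```text
t: 17.75
tcp_pos: [0.49, -0.0693, 0.0374]
tool_rot: [0.772, 0.636, -0.001, -0.0]
force: [-0.1, -0.0, -0.7]
finger_gap: 0.68
```

>>> drive_tool --deltas '[0,0,-1,0,0,0,-3,0,0,0,-6,0,0,0,-9,0,0,0,-10,0,8,-4,-10,0,11,-6,-10,0,13,-7,-10,0,13,-7,-10,0]' --hand 4.5

```text
t: 18.65
tcp_pos: [0.4418, 0.0763, 0.137]
tool_rot: [0.77, 0.638, -0.002, -0.002]
force: [-0.3, -0.6, 0.9]
finger_gap: 0.528
```

```bash
python3 -c "
from h import *
go(.470,-.172,.12,23)
snap('side','s5');snap('top','t5');crop('s5',350,170,480,270,6,'c2');crop('t5',330,170,460,270,6,'c1')"
```

```text
t 18.65 tcp [0.4418 0.0763 0.137 ] a -10.67 q6 0.11 F [-0.3 -0.6  0.9] gap 4.51 tilt [-0.001 -0.007 -1.   ]
delta cm [-23.87   7.38   1.68] turn -33.7
```

View pics/c2.png

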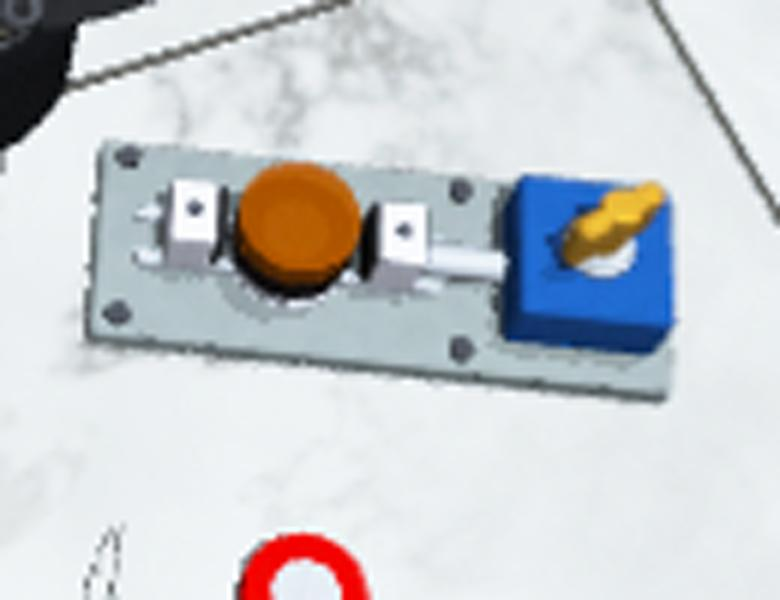

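View pics/c1.png

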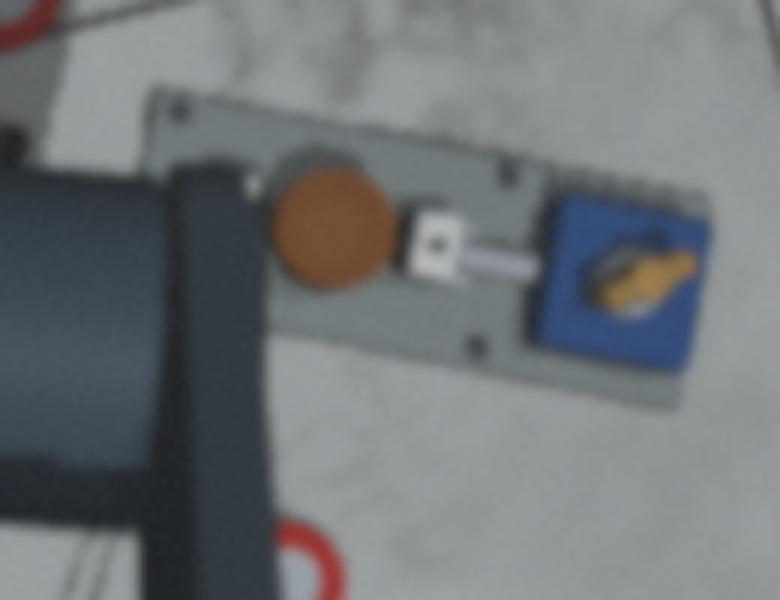

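```bash
python3 - <<'E'
from h import *
T=load('t5');S=load('s5')
def p(s,o,k,c,z): 
    return atz(s,o[0]+(c[0]+.5)/k-.5,o[1]+(c[1]+.5)/k-.5,z).round(4)
print('window',p(T,(330,170),6,(335,228),.046),p(S,(350,170),6,(299,212),.046))
def proj(s,P):
    R=np.array(s['R']);K=np.array([[s['fx'],0,s['cx']],[0,s['fy'],s['cy']],[0,0,1.]])
    return cv2.projectPoints(P,cv2.Rodrigues(R)[0],np.array(s['t']),K,np.array([s['k1'],0,0,0,0.]))[0][:,0]
k=8
from scipy.optimize import minimize
for tag,s,bx in(('top',T,(422,195,452,230)),('side',S,(435,190,470,225))):
    hsv=cv2.cvtColor(s['frame'],cv2.COLOR_RGB2HSV)
    sub=hsv[bx[1]:bx[3],bx[0]:bx[2]];sub=cv2.resize(s['frame'][bx[1]:bx[3],bx[0]:bx[2]],None,fx=k,fy=k,interpolation=cv2.INTER_CUBIC)
    h=cv2.cvtColor(sub,cv2.COLOR_RGB2HSV);M=(cv2.inRange(h,(8,90,40),(32,255,255))>0)
    def sil(v):
        x,y,a=v;a=np.radians(a);c,sn=np.cos(a),np.sin(a)
        P=np.array([[x+c*u-sn*w,y+sn*u+c*w,z] for u in(-.018,.018) for w in(-.005,.005) for z in(.048,.074)])
        q=(proj(s,P)-[bx[0],bx[1]]+.5)*k-.5
        m=np.zeros(M.shape,np.uint8);cv2.fillConvexPoly(m,cv2.convexHull(q.astype(np.float32)).round().astype(np.int32),1);return m>0
    best=max(((sil((x,y,a))&M).sum()/(sil((x,y,a))|M).sum(),x,y,a) for x in np.arange(.464,.477,.002) for y in np.arange(-.179,-.166,.002) for a in range(-88,-15,3))
    print(tag,best)
E
```

```text
window [ 0.4891 -0.0674  0.046 ] [ 0.4903 -0.069   0.046 ]
top (np.float64(0.5632538569424965), np.float64(0.47000000000000003), np.float64(-0.17099999999999999), -73)
side (np.float64(0.7768122085629504), np.float64(0.47000000000000003), np.float64(-0.173), -58)
```

>>> drive_tool --deltas '[-3,1,0,-7,-7,2.1,0,-15,-11,3.4,0,-23,-15,4.6,0,-31,-19,5.9,0,-37,-22,6.8,0,-37,-23.8,7.35,0,-37.5,-23.9,7.4,0,-37.5,-23.9,7.4,1,-37.5,-23.9,7.4,2,-37.5,-23.9,7.4,2,-37.5]'

```text
t: 19.85
tcp_pos: [0.4719, -0.1742, 0.1158]
tool_rot: [0.525, 0.851, -0.001, -0.003]
force: [-0.1, 0.9, -0.2]
finger_gap: 0.525
```

```bash
python3 -c "
from h import *
go(.4703,-.1725,.049,27)
snap('side','s6');crop('s6',380,130,510,250,6,'c2')"
```

```text
t 19.85 tcp [ 0.4719 -0.1742  0.1158] a 26.7 q6 -1.04 F [-0.1  0.9 -0.2] gap 4.48 tilt [ 0.004 -0.004 -1.   ]
delta cm [ 0.2  -0.04  6.68] turn -0.3
```

View pics/c2.png

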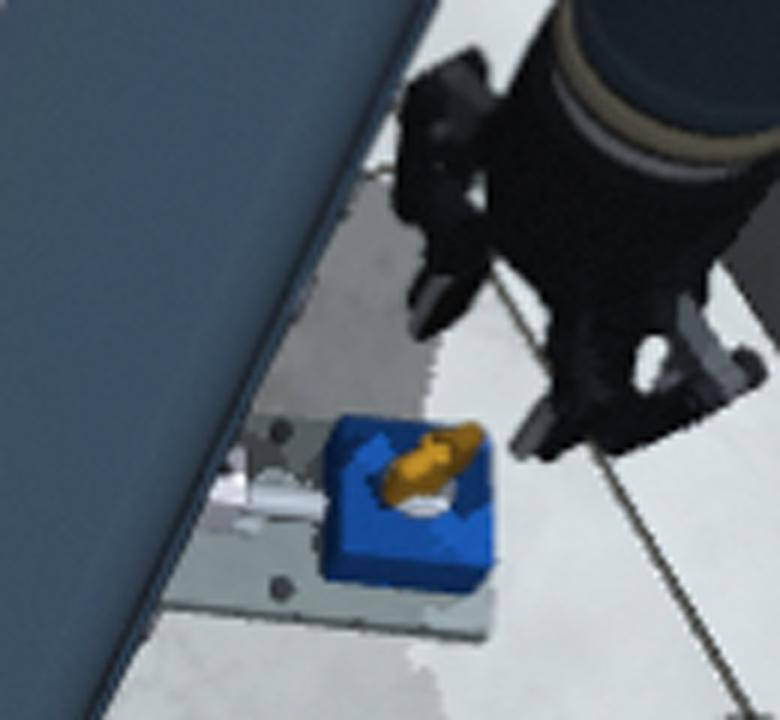

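>>> drive_tool --deltas '[0.2,-0.04,1,0,0.2,-0.04,2.5,0,0.2,-0.04,4,0,0.2,-0.04,5.5,0,0.2,-0.04,6.3,0,0.2,-0.04,6.6,0,0.2,-0.04,6.7,0,0.2,-0.04,6.7,0]'

```text
t: 20.7
tcp_pos: [0.4711, -0.1727, 0.0497]
tool_rot: [0.525, 0.851, -0.001, -0.002]
force: [0.5, -0.1, 0.1]
finger_gap: 0.528
```

```bash
python3 -c "
from h import *
go(.4703,-.1725,.049,27);print(manip.sense()['q'])"
```

```text
t 20.7 tcp [ 0.4711 -0.1727  0.0497] a 26.73 q6 -1.04 F [ 0.5 -0.1  0.1] gap 4.51 tilt [ 0.002 -0.003 -1.   ]
delta cm [ 0.06 -0.06  0.07] turn -0.3
[-0.57347508  0.67086067  1.87605695 -0.00294055  0.59797108 -1.03757632]
```

>>> drive_tool --deltas '[0,0,0,0,0,0,0,0,0,0,0,0,0,0,0,0,0,0,0,0,0,0,0,0,0,0,0,0]' --hand 0.3 --squeeze 40

```text
t: 21.4
tcp_pos: [0.4714, -0.173, 0.0503]
tool_rot: [0.525, 0.851, -0.001, -0.001]
force: [-0.7, -0.6, 6.6]
finger_gap: 0.106
```

```bash
python3 -c "
from h import *
go(.4703,-.1725,.049,27);s=manip.sense();print(s['q'],s['ft_torque'])
snap('side','s7');crop('s7',380,130,510,250,6,'c2')"
```

```text
t 21.4 tcp [ 0.4714 -0.173   0.0503] a 26.73 q6 -1.04 F [-0.7 -0.6  6.6] gap 0.9 tilt [ 0.001 -0.003 -1.   ]
delta cm [ 0.09 -0.07  0.13] turn -0.3
[-0.57361513  0.66979299  1.87579196 -0.00308695  0.59834666 -1.03753806] [-0.08070736  0.10103208 -0.0143962 ]
```

View pics/c2.png

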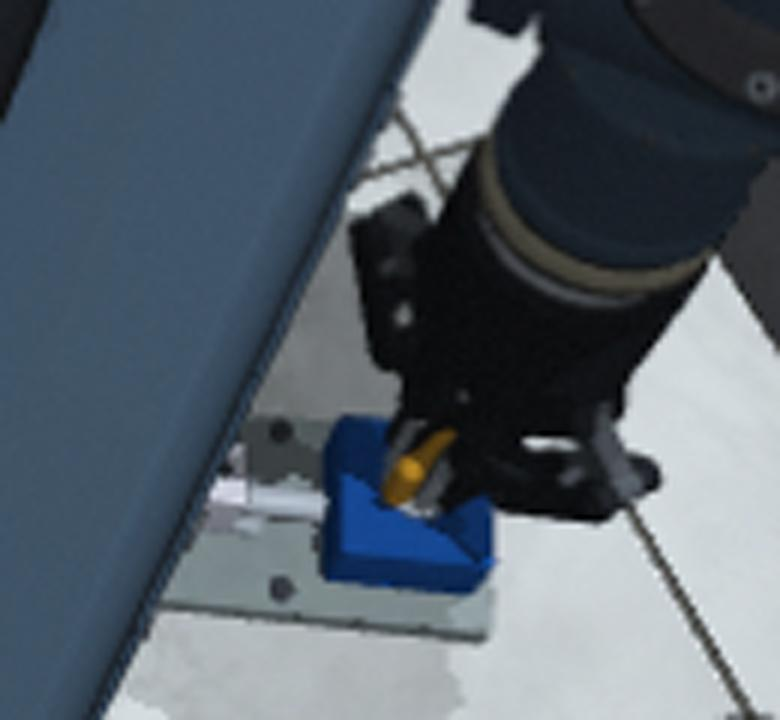

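>>> drive_tool --deltas '[0,0,0,5,0,0,0,13,0,0,0,21,0,0,0,29,0,0,0,37,0,0,0,45,0,0,0,53,0,0,0,61,0,0,0,69,0,0,0,77,0,0,0,85,0,0,0,90]'

```text
t: 22.65
tcp_pos: [0.471, -0.1729, 0.0502]
tool_rot: [0.973, 0.229, -0.002, -0.0]
force: [-1.5, 0.4, 2.5]
finger_gap: 0.108
```

```bash
python3 -c "
from h import *
go(.4703,-.1725,.049,-93.3);s=manip.sense();print(s['q'],s['ft_torque'])"
```

```text
t 22.65 tcp [ 0.471  -0.1729  0.0502] a -63.51 q6 0.54 F [-1.5  0.4  2.5] gap 0.93 tilt [-0.003 -0.002 -1.   ]
delta cm [-0.05 -0.07  0.12] turn 29.8
[-0.57370717  0.66972145  1.87617893 -0.00327488  0.59864806  0.53751955] [0.0523157  0.06739696 0.0734874 ]
```

>>> drive_tool --deltas '[0,0,0,6,0,0,0,12,0,0,0,18,0,0,0,23,0,0,0,25,0,0,0,25]'

```text
t: 23.25
tcp_pos: [0.471, -0.1728, 0.0503]
tool_rot: [1.0, 0.013, -0.002, -0.0]
force: [0.3, -0.0, 1.4]
finger_gap: 0.106
```

```bash
python3 -c "
from h import *
go(.4703,-.1725,.049,-93.3);s=manip.sense();print(s['q'],s['ft_torque'])"
```

```text
t 23.25 tcp [ 0.471  -0.1728  0.0503] a -88.52 q6 0.97 F [ 0.3 -0.   1.4] gap 0.91 tilt [-0.003 -0.    -1.   ]
delta cm [-0.07 -0.03  0.13] turn 4.8
[-0.57366179  0.66965057  1.87630502 -0.00303325  0.59856656  0.97383129] [ 0.09112418 -0.01191305 -0.02041075]
```

Close to the stop; creep on in 3° steps watching the torque about z.

>>> drive_tool --deltas '[0,0,0,2,0,0,0,4,0,0,0,4]'

```text
t: 23.55
tcp_pos: [0.471, -0.1728, 0.0503]
tool_rot: [1.0, -0.022, -0.002, -0.0]
force: [-1.3, 0.0, 1.7]
finger_gap: 0.109
```

```bash
python3 -c "
from h import *
go(.4703,-.1725,.049,-93.3);s=manip.sense();print(s['ft_torque'],s['tau'][5])"
```

```text
t 23.55 tcp [ 0.471  -0.1728  0.0503] a -92.49 q6 1.04 F [-1.3  0.   1.7] gap 0.93 tilt [-0.003 -0.    -1.   ]
delta cm [-0.07 -0.03  0.13] turn 0.8
[ 0.01690728 -0.08293706 -0.02999998] 0.07429695222526789
```

>>> drive_tool --deltas '[0,0,0,2,0,0,0,4,0,0,0,4]'

```text
t: 23.85
tcp_pos: [0.471, -0.1728, 0.0503]
tool_rot: [0.999, -0.054, -0.002, 0.0]
force: [0.4, 0.4, 1.5]
finger_gap: 0.108
```

```bash
python3 -c "
from h import *
go(.4703,-.1725,.049,-93.3);s=manip.sense();print(s['ft_torque'],s['tau'][5])"
```

```text
t 23.85 tcp [ 0.471  -0.1728  0.0503] a -96.15 q6 1.11 F [0.4 0.4 1.5] gap 0.92 tilt [-0.004  0.001 -1.   ]
delta cm [-0.07 -0.02  0.13] turn -2.8
[ 0.11179382 -0.09381332  1.04944701] 1.1330736055970192
```

>>> drive_tool --deltas '[0,0,0,2,0,0,0,4,0,0,0,4]'

```text
t: 24.15
tcp_pos: [0.471, -0.1728, 0.0504]
tool_rot: [0.996, -0.084, -0.002, 0.001]
force: [0.2, 1.9, 3.1]
finger_gap: 0.11
```

```bash
python3 -c "
from h import *
go(.4703,-.1725,.049,-93.3);s=manip.sense();print(s['ft_torque'],s['tau'][5])"
```

```text
t 24.15 tcp [ 0.471  -0.1728  0.0504] a -99.69 q6 1.17 F [0.2 1.9 3.1] gap 0.94 tilt [-0.004  0.003 -1.   ]
delta cm [-0.08 -0.02  0.14] turn -6.4
[ 0.22060852 -0.19445057  1.72357904] 1.8495719879865646
```

>>> drive_tool --deltas '[0,0,0,-5,0,0,0,-13,0,0,0,-21,0,0,0,-29,0,0,0,-37,0,0,0,-45,0,0,0,-53,0,0,0,-61,0,0,0,-69,0,0,0,-77,0,0,0,-85,0,0,0,-90]'

```text
t: 25.35
tcp_pos: [0.4712, -0.173, 0.0503]
tool_rot: [0.764, 0.645, -0.002, -0.001]
force: [-0.4, -0.6, 0.7]
finger_gap: 0.107
```

```bash
python3 -c "
from h import *
go(.4703,-.1725,.049,-6);s=manip.sense();print(s['ft_torque'],s['tau'][5])"
```

```text
t 25.35 tcp [ 0.4712 -0.173   0.0503] a -9.63 q6 -0.4 F [-0.4 -0.6  0.7] gap 0.91 tilt [-0.002 -0.003 -1.   ]
delta cm [ 0.04 -0.1   0.13] turn -3.6
[-0.04687605 -0.04696752 -0.03596765] 0.3715353459119797
```

>>> drive_tool --deltas '[0,0,0,-2,0,0,0,-4,0,0,0,-4,0,0,0,-4,0,0,0,-4]'

```text
t: 25.85
tcp_pos: [0.4712, -0.173, 0.0502]
tool_rot: [0.742, 0.671, -0.002, -0.001]
force: [-1.3, 0.1, 1.7]
finger_gap: 0.11
```

```bash
python3 -c "
from h import *
go(.4703,-.1725,.049,-6)
snap('side','s8');snap('top','t8');crop('s8',340,130,470,240,6,'c2');crop('t8',330,150,470,260,6,'c1')"
```

```text
t 25.85 tcp [ 0.4712 -0.173   0.0502] a -5.72 q6 -0.47 F [-1.3  0.1  1.7] gap 0.94 tilt [-0.001 -0.003 -1.   ]
delta cm [ 0.04 -0.1   0.12] turn 0.3
```

View pics/s8.png

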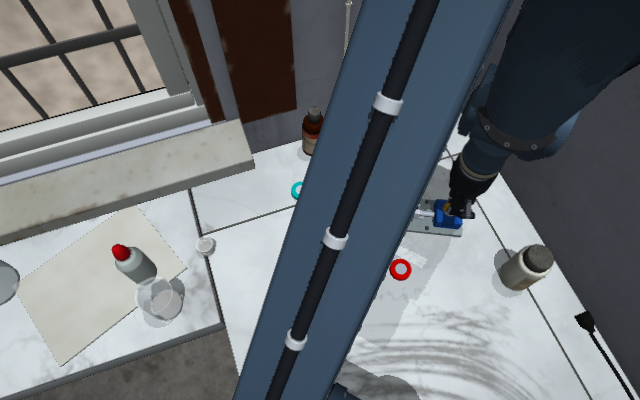

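View pics/c2.png

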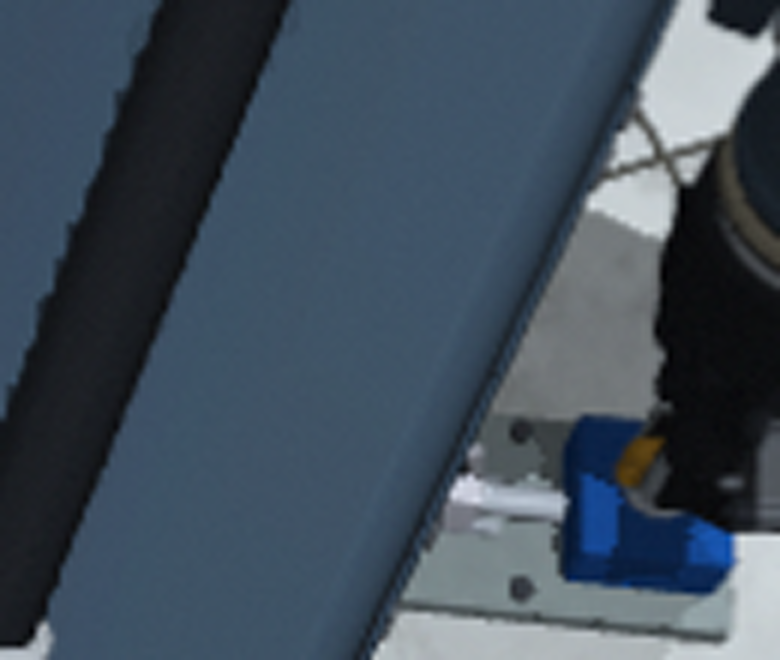

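View pics/t8.png

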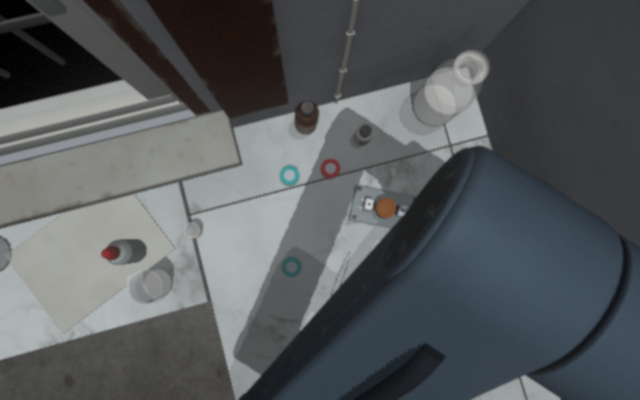

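```bash
python3 -c "
from h import *
s=load('t8');h=cv2.cvtColor(s['frame'],cv2.COLOR_RGB2HSV)
m=cv2.inRange(h,(5,110,40),(22,255,255))[190:225,365:402];ys,xs=np.nonzero(m);u,v=xs.mean()+365,ys.mean()+190
print(len(xs),u,v,atz(s,u,v,.044),'depth z',atd(s,u,v))
print(manip.sense()['finger_gap']);manip.sign_off()"
```

```text
302 385.47350993377484 207.71192052980132 [ 0.48893533 -0.0678123   0.044     ] depth z [ 0.48879162 -0.06737134  0.04665672]
0.10753927940741223
the job is handed in; nothing more can be done
```

The job is done and handed in at about 26 s of the 67 s allowed. `sign_off` reports no verdict, so the outcome rests on my own checks.

**What I did**
- I squeezed each disc from two directions on the bench to centre it.
- I placed the black spacer on the seat, then released the amber window about 0.4 mm above the spacer.
- I gripped the thumbscrew's wing and turned it clockwise to the hard stop, where the torque rose to about 1.7 N m.
- I backed it off about a quarter turn and handed in still gripping it (40 N set, opening 9 mm on the 10 mm bar).

**Last checks**
- **Window:** its centre was measured about 2 mm from the seat centre. Its top is at 46.7 mm by depth, against 46 mm expected.
- **Thumbscrew:** about 1.47 rad, inferred from the tool angle. It could be up to about 0.1 rad less if the bar slipped in the pads at the stop; the allowed range is 1.17–1.69 rad.
- **Bystanders:** the vial, brown bottle and weighing bottle look unmoved in the last top picture.

**What disagreed or went wrong**
- The two cameras disagreed by 1–2.6 mm on the disc positions.
- On the first try at lowering the spacer, the tool ended 3.6 mm to the side, so I lifted slightly and redid it. It then measured about 1–2 mm off the seat centre.
- Camera estimates of the wing's starting angle ranged from -58 to -73 degrees. I gripped at -63 degrees.
- The spacer was hidden under the window at the end, so I did not measure it again.

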